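Screen salvaged heatsinks out of a scoop of spacers

TASK

Lift the loaded scoop by its red handle, hold its lip low over the sorting grate with the parts still in it, and tip everything out so that the brass spacers drop through into the box and the two heatsinks stay on top of the bars. Set the empty scoop back down on the bench, standing level, then pick both heatsinks off the grate and set them down in the blue tray without dropping them in, leaving the spacers in the box. Leave the multimeter, brush and screwdriver alone.

Things in the scene. Friction and masses are not known exactly. Their poses are not given: they have to be found in the camera images.
- scoop_grip (a point): centre of the red handle of an aluminium hand scoop, 92 mm above the scoop's underside; x points from the open lip to the back, z up. The handle is a bar 16 mm wide (y) and 16 mm high along x, from 42 mm before this point to 73 mm behind it, on one post at the back. Scoop about 260 g, loaded about 510 g, balancing within 30 mm fore or aft of this point. At the start it stands level, lip roughly towards the robot
- scoop_lip (a point): middle of the scoop's open front edge (no sill), on top of its floor, 3 mm above the underside, 85 mm in -x of scoop_grip; same axes
- scoop: the same scoop, 150 mm long (x) and 132 mm wide (y), floor 3 mm thick, side walls 38 mm high, back wall 45 mm; origin at the centre of its underside, 92 mm below and 10 mm in -x of scoop_grip; same axes. Parts slide out only when it is tipped some 25 to 40 degrees lip down
- grate (a point): centre of the bar grate of the fixed green sorting box, at the tops of the bars, 80 mm above the bench; z up. The grate is 220 (x) by 200 mm (y) inside a rim 6 mm thick that stands 12 mm above the bars. Round bars 5 mm thick run along y, 25 mm apart, leaving 20 mm gaps; the box's floor is 75 mm below the bar tops
- heatsink_a: salvaged finned heatsink (bare aluminium), a block 52 x 52 x 28 mm that may be gripped on any face, about 100 g; origin at its centre, z is the 28 mm direction (fins up), x runs along the fins. Starts flat in the scoop, too big for the grate's gaps; after tipping it may lie any way up
- heatsink_b: salvaged finned heatsink (black), a block 52 x 52 x 28 mm that may be gripped on any face, about 100 g; origin at its centre, z is the 28 mm direction (fins up), x runs along the fins. Starts flat in the scoop, too big for the grate's gaps; after tipping it may lie any way up
- spacer0: brass spacer, a cylinder 12 mm across and 13 mm long, 12 g; origin at its centre, z along it. Starts standing in the scoop in front of the heatsinks; it falls through the grate's gaps
- spacer1: brass spacer, a cylinder 12 mm across and 13 mm long, 12 g; origin at its centre, z along it. Starts standing in the scoop in front of the heatsinks; it falls through the grate's gaps
- spacer2: brass spacer, a cylinder 12 mm across and 13 mm long, 12 g; origin at its centre, z along it. Starts standing in the scoop in front of the heatsinks; it falls through the grate's gaps
- spacer3: brass spacer, a cylinder 12 mm across and 13 mm long, 12 g; origin at its centre, z along it. Starts standing in the scoop in front of the heatsinks; it falls through the grate's gaps
- tray_floor (a point): centre of the inner floor (4 mm above the bench) of the fixed blue parts tray, 180 mm (x) by 150 mm (y) outside, walls 4 mm thick and 30 mm high over all; z is up
- multimeter: bystander: green multimeter 150 x 78 x 36 mm lying beyond the work; origin at the centre of its underside, x along it
- brush: bystander: flat brush lying on the bench, along its x
- screwdriver: bystander: screwdriver lying on the bench beyond the sorting box, along its x
Things that resemble listed ones, but are neither listed nor needed, are in the scene too. What is shaped like the heatsink_b but green is not meant.

How it is judged:
By the outcome, as a careful person would: the job done as asked, in the order asked, and still so for the second after the job is handed in, with the robot touching nothing.
It also fails if it takes over 72 s, if anything falls off the work surface, if the arm or the gripper's body presses on something with over 40 N, if the wrist force passes 120 N, or if a joint passes its speed limit or range.

ROBOT

A 6-joint arm with a two-finger parallel gripper is mounted at the origin on the work surface. World frame = base frame: x ahead of the robot, y to its left, z up, the work surface at z = 0. Lengths are in m, angles in rad, forces in N, time in s.
With the tool pointing down it reaches from about 0.25 to 0.725 m from the base axis. Payload 4 kg.
Tool frame: the origin (TCP) lies at the very end of the fingers, on their centre line; the grasp point (between the pads) lies 19 mm behind it; z points along the fingers, y is the line along which they close (so a half turn about z gives the same grasp; the last joint's range is limited). The gripper opens to 85 mm and grips with 20 to 120 N. Pads are 22 mm wide; open, the fingers measure 114 mm over their backs; the gripper's body (76 mm by 85 mm) begins 54 mm behind the grasp point. The pads swing forward as they close: fully open they stand 13 mm farther back than shut.
Start: joints at [-1.303, 0.241, 0.005, 1.335, 0, 1.571], TCP at [0.132, -0.482, 0.231] pointing down, gripper open.
Joint ranges: [-2.72, 2.72], [-1.05, 1.87], [-1.09, 1.28], [-1.99, 2.15], [-1.42, 1.44], [-3.14, 3.14]. Speed limits (rad/s): [2.79, 2.79, 3.14, 3.14, 3.14, 3.14].

INTERFACE

Orientations are given as a unit quaternion [x, y, z, w].
In Python, from workcell import bot, vision, workorder gives the robot as it stands.
- The arm moves only by the shell command python3 -m creep 'ROWS' [OPENING]. ROWS is JSON, a list of rows, each a list of 2 entries, a list of its own where there are three numbers: the shift along the tool's x, y, z in mm, then the turn, a rotation vector about the tool's x, y, z in rad. In form: [[[dx, dy, dz], [wx, wy, wz]], ...]. A call has 1 to 12 rows; each row shifts and turns the commanded pose from where the row before left it, along the tool's axes as they then stand; what a row does not reach is not made up. A row lasts 1/8 s, in which the tool goes at most 62.5 mm and 10.7 degrees, less where a joint would pass 70% of its speed; a pose out of reach is approached as far as the arm can. A call is refused whole if a number of a shift passes 62.5 or a number of a turn 0.188, either way. A call with a gripper value outside its range is refused whole. OPENING is the finger opening in mm, from 0 to 85.4, set as the call begins (- or left out, the last holds). The fingers move at their own pace and stop on an object; the grip force is fixed at half the most. Time passes only in rows, so rows that do not move let the fingers close. It gives the time, the measured TCP pose, the force, the opening and the grip force at its end, in the units of the state.
- bot.get_obs(): the state, without advancing time (a new reading comes with each control period).
- vision.camera(name): name is "scene" or "top" or "wrist"; returns a dict with "image" (480x640x3 uint8, blue, green, red), "z_map" (480x640 float32, m along the optical axis (not along the pixel's ray), 0 where there is no reading), "K" (3x3 intrinsics, pixels), "rvec" (rotation vector, rad) and "tvec" (3), from world to camera coordinates, as OpenCV has them; the wrist camera has in their place "tool_from_camera" (4x4, takes a point from camera to tool coordinates, whose origin is the TCP and whose axes are the flange's). Camera axes: x right, y down, z forward; pixel columns grow to the right and rows downward; lengths in m; the calibration is good to about 2 mm. A picture is of the moment at which its call begins: read the wrist's pose just before it.
- workorder.job_done(): hands the job in; it is judged then, once.
Trained networks look in a picture, given as the dict that the camera call returned (one of the last four; its "shot" number tells which), for a name from the list of things; names that differ only in an ending like _2 or _b are one class to them, and where a whole thing is asked for, a point or a joint stands for the part that bears it (a point fixed in the world has none). Each returns a list of dicts, best first, with "score" (0 to 1); they miss things now and then, are a little off and sometimes report something else, mostly with a low value. They report only what shows in the picture. A call takes as long as a camera call. They do not tell look-alikes from the thing itself.
- vision.spot_in(picture, query): "position" ([column, row] in pixels, amid what is visible of it).
- vision.place_of(picture, query): "position" ([column, row] in pixels: a listed point, or the origin of a listed thing).
The state is a dict: "clock": time; "joint_pos": joint angles; "joint_vel": joint speeds; "tau": joint torques, N m; "eef_pos": TCP position; "tool_rot": TCP orientation; "ft_force": force on the tool from outside, world axes, zero at the start; "ft_torque": the same for the moment, N m; "grip_width": finger opening in m; "grasp_force": force on a finger pad.
Only numpy, scipy, OpenCV 4.12 (cv2) and the standard library are available. Lean on these libraries where they do the work, as an engineer would, in place of code of your own. Each camera call takes 0.05 s, during which the arm holds its last target. There are 200 camera calls.

## Working session

There is one attempt and no reset: what is moved stays moved. The work goes in short steps, Python scripts to look and compute and a shell command to move; the robot and the scene stay as the last step left them, time stands still between calls to the robot, and variables do not carry over. Pictures are saved under pics/ and viewed, at most 10 in all, crops included, and the job is handed in when it is done.

```bash
ls; mkdir -p pics; cat > h.py <<'E'
import numpy as np, cv2
from scipy.spatial.transform import Rotation as R
from workcell import bot, vision, workorder
def shot(n):
    o=bot.get_obs(); p=vision.camera(n)
    if n=="wrist":
        T=np.eye(4);T[:3,:3]=R.from_quat(o["tool_rot"]).as_matrix();T[:3,3]=o["eef_pos"]
        p["W"]=T@np.array(p["tool_from_camera"])
    else:
        W=np.eye(4);W[:3,:3]=cv2.Rodrigues(np.array(p["rvec"],float))[0];W[:3,3]=np.ravel(p["tvec"]);p["W"]=np.linalg.inv(W)
    return p
def ray(p,uv):
    K=np.array(p["K"]);d=np.array([(uv[0]-K[0,2])/K[0,0],(uv[1]-K[1,2])/K[1,1],1.]);return p["W"][:3,:3]@d,p["W"][:3,3]
def atz(p,uv,z):
    d,c=ray(p,uv);return c+d*(z-c[2])/d[2]
def dep(p,uv):
    u,v=[int(round(a)) for a in uv];w=p["z_map"][max(v-2,0):v+3,max(u-2,0):u+3];w=w[w>0]
    d,c=ray(p,uv);return c+d*np.median(w) if len(w) else None
def cloud(p):
    K=np.array(p["K"]);v,u=np.mgrid[:480,:640];z=p["z_map"]
    X=np.stack([(u-K[0,2])/K[0,0]*z,(v-K[1,2])/K[1,1]*z,z],-1)
    C=X@p["W"][:3,:3].T+p["W"][:3,3];C[z<=0]=np.nan;return C
E
cat > look.py <<'E'
from h import *
np.set_printoptions(precision=3,suppress=True)
for n in("top","scene"):
    p=shot(n);cv2.imwrite(f"pics/{n}0.png",p["image"])
    print(n,p["W"][:3,3])
    for q in("scoop_grip","scoop_lip","scoop","grate","heatsink_a","spacer0","tray_floor","multimeter","brush","screwdriver"):
        for r in vision.place_of(p,q)[:4]:
            if r["score"]>.2: print(q,round(r["score"],2),np.round(r["position"]),dep(p,r["position"]))
E
python3 look.py; python3 -c "
from h import *;o=bot.get_obs();print(o)"
```

```text
pics
top [0.471 0.028 1.021]
scoop_grip 0.94 [169. 258.] [0.527 0.311 0.098]
scoop_lip 0.91 [192. 296.] [0.453 0.29  0.003]
grate 0.61 [328. 257.] [ 0.529 -0.002  0.004]
heatsink_a 0.92 [194. 344.] [0.352 0.281 0.022]
heatsink_a 0.84 [165. 255.] [0.535 0.319 0.098]
heatsink_a 0.59 [275. 354.] [0.328 0.115 0.009]
heatsink_a 0.58 [193. 252.] [0.544 0.284 0.026]
spacer0 0.51 [328. 257.] [ 0.53  -0.002  0.004]
spacer0 0.49 [180. 281.] [0.484 0.313 0.014]
spacer0 0.43 [205. 276.] [0.493 0.261 0.014]
spacer0 0.4 [192. 271.] [0.504 0.29  0.011]
tray_floor 0.81 [452. 290.] [ 0.454 -0.267  0.003]
tray_floor 0.32 [192. 297.] [0.45  0.292 0.003]
multimeter 0.72 [203. 170.] [0.716 0.259 0.041]
brush 0.85 [463. 159.] [ 0.737 -0.298  0.02 ]
brush 0.48 [194. 272.] [0.503 0.288 0.003]
screwdriver 0.56 [324. 158.] [0.745 0.003 0.018]
scene [1.098 0.64  0.823]
scoop_grip 0.85 [463. 306.] [0.529 0.317 0.1  ]
scoop_lip 0.79 [470. 310.] [0.449 0.287 0.002]
scoop 0.9 [454. 337.] [0.52  0.309 0.004]
scoop 0.52 [464. 348.] [0.536 0.341 0.021]
grate 0.59 [336. 216.] [ 0.463 -0.066  0.005]
heatsink_a 0.93 [50
[... 736 characters left out ...]
'clock': 1.1, 'joint_pos': array([-1.30296988e+00,  2.40560984e-01,  4.96592694e-03,  1.33520983e+00,
       -5.90267248e-05,  1.57077243e+00]), 'joint_vel': array([ 0.00109298, -0.00039241, -0.00170773,  0.00084855,  0.00129637,
        0.00076098]), 'tau': array([-1.70871263e-03, -3.72222912e+01,  2.52694041e+01,  1.35213937e-03,
        1.35327409e-04,  8.51602778e-06]), 'eef_pos': array([ 0.13229522, -0.48215888,  0.23131294]), 'tool_rot': array([ 9.91045420e-01,  1.33525183e-01, -2.98205951e-05, -3.01846740e-07]), 'ft_force': array([ 0.29505401,  0.69211301, -1.05171894]), 'ft_torque': array([ 0.02165978,  0.0124343 , -0.02640882]), 'grasp_force': 0.0, 'grip_width': 0.08590332187794296}
```

View top.

View pics/top0.png

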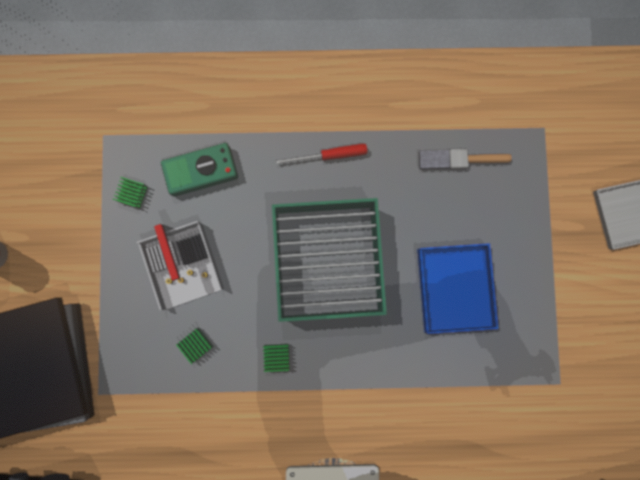

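View pics/scene0.png

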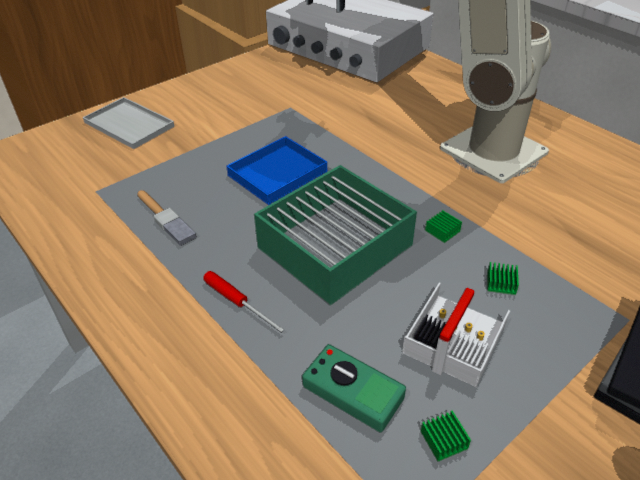

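Top view: the scoop is at about (180,265), with its red handle running from (160,227) to (176,278) and the bare and black heatsinks inside it. The three green finned blocks at (131,193), (195,345) and (277,358) are the look-alikes and aren't wanted. The green box is at (330,258), its bars running horizontally (world y), and the blue tray is at (458,288).

```bash
cat > m.py <<'E'
from h import *
np.set_printoptions(precision=4,suppress=True)
def rect(P,n):
    r=cv2.minAreaRect((P[:,:2]*1000).astype(np.float32));print(n,len(P),"c",np.round(r[0],1),"size",np.round(r[1],1),"ang",round(r[2],1),"z",np.percentile(P[:,2],[5,50,95]));
for n in("top","scene"):
    p=shot(n);C=cloud(p);hsv=cv2.cvtColor(p["image"],cv2.COLOR_BGR2HSV);H,S,V=[hsv[...,i].astype(int) for i in range(3)]
    near=lambda x,y,r:(abs(C[...,0]-x)<r)&(abs(C[...,1]-y)<r)
    red=((H<8)|(H>172))&(S>150)&(V>60)&near(.54,.31,.12)&(C[...,2]>.085)
    rect(C[red],n+" handle")
    g=(H>60)&(H<90)&(S>90)&near(.51,0,.16)&(C[...,2]>.082); rect(C[g],n+" rim")
    b=(H>100)&(H<130)&(S>150)&near(.45,-.28,.15)&(C[...,2]>.022); rect(C[b],n+" tray")
    if n=="top": cv2.imwrite("pics/crop1.png",cv2.resize(p["image"][205:385,90:300],None,fx=3.3,fy=3.3,interpolation=cv2.INTER_CUBIC))
E
python3 m.py
```

```text
top handle 379 c [541.1 317.2] size [110.1  14.2] ang 17.8 z [0.0965 0.099  0.1015]
top rim 846 c [521.3   0.4] size [229.5 208.4] ang 2.8 z [0.088  0.0913 0.0939]
top tray 561 c [ 458.  -273.2] size [177.3 149.5] ang 2.7 z [0.0232 0.0286 0.032 ]
scene handle 594 c [543.1 317.3] size [117.4  16.4] ang 18.4 z [0.0936 0.0994 0.1018]
scene rim 2109 c [523.6   0.6] size [236.6 216.5] ang 2.6 z [0.0829 0.0899 0.0935]
scene tray 751 c [ 460.7 -274.3] size [185.  156.3] ang 2.9 z [0.0226 0.0273 0.0315]
```

View pics/crop1.png

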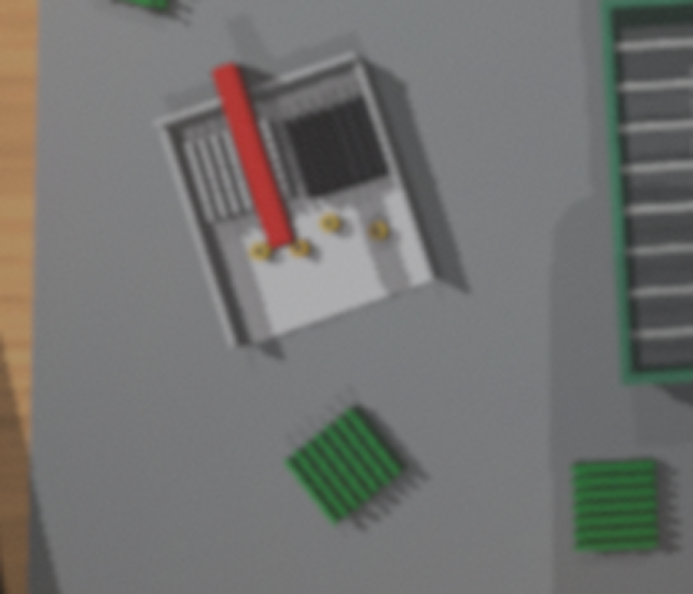

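```bash
python3 -m creep '[[[20,-22,0],[0,0,0]],[[38,-42,0],[0,0,0]],[[38,-42,0],[0,0,0]],[[38,-42,0],[0,0,0]],[[38,-42,0],[0,0,0]],[[38,-42,0],[0,0,0]]]' 60; python3 -c "
from h import *;o=bot.get_obs();print(o['joint_pos'],o['eef_pos'],o['clock'])"
```

```text
clock: 1.95
eef_pos: [0.274, -0.2014, 0.2316]
tool_rot: [0.991, 0.133, 0.001, 0.0]
ft_force: [2.1, -0.0, 0.5]
grip_width: 0.0597
grasp_force: 0.0
[-6.34004682e-01 -8.13096771e-02 -3.49135237e-01  1.30156304e+00
  2.28223237e-04  2.24053923e+00] [ 0.27402029 -0.20139192  0.23160723] 1.95
```

```bash
python3 -m creep '[[[22,-25,0],[0,0,-0.186]],[[27,-21,0],[0,0,-0.186]],[[30,-15,0],[0,0,-0.186]],[[32,-10,0],[0,0,-0.186]],[[33,-3,0],[0,0,-0.186]],[[33,3,0],[0,0,-0.186]],[[32,9,0],[0,0,-0.186]],[[30,15,0],[0,0,-0.186]],[[27,20,0],[0,0,-0.186]],[[23,25,0],[0,0,-0.186]],[[18,28,0],[0,0,-0.186]],[[12,31,0],[0,0,-0.186]]]' 60
python3 -m creep '[[[6,33,5],[0,0,-0.186]],[[0,34,10],[0,0,-0.186]],[[-6,33,10],[0,0,-0.186]],[[-12,31,10],[0,0,-0.186]],[[-18,28,10],[0,0,-0.186]],[[0,0,0],[0,0,-0.028]],[[0,0,0],[0,0,0]]]'
cat > rel.py <<'E'
# gap from present tool pose to a world target: python3 rel.py x y z(mm) angle_of_tool_x(deg)
from h import *;import sys
x,y,z,a=map(float,sys.argv[1:5]);o=bot.get_obs();Rt=R.from_quat(o["tool_rot"])
a=np.radians(a);T=R.from_matrix(np.array([[np.cos(a),np.sin(a),0],[np.sin(a),-np.cos(a),0],[0,0,-1]]))
print("shift mm",np.round(Rt.inv().apply(np.array([x,y,z])-o["eef_pos"]*1000),1),"turn",np.round((Rt.inv()*T).as_rotvec(),3),"j",np.round(o["joint_pos"],2),"clk",o["clock"])
E
python3 rel.py 527.3 312.4 73 198.1
```

```text
clock: 3.45
eef_pos: [0.4512, 0.1587, 0.2313]
tool_rot: [0.312, 0.95, 0.0, 0.0]
ft_force: [0.6, -0.5, 0.9]
grip_width: 0.0598
grasp_force: 0.0
clock: 4.32
eef_pos: [0.5245, 0.3075, 0.1861]
tool_rot: [-0.157, 0.988, -0.0, -0.0]
ft_force: [-0.3, 0.0, 0.8]
grip_width: 0.0603
grasp_force: 0.0
shift mm [ -4.3   3.8 113.1] turn [-0.001 -0.001 -0.001] j [ 0.53  0.48  0.23  1.33 -0.    0.22] clk 4.325
```

```bash
python3 - <<'E'
from h import *
p=shot("wrist");C=cloud(p);h=cv2.cvtColor(p["image"],cv2.COLOR_BGR2HSV);H,S,V=[h[...,i].astype(int) for i in range(3)]
m=((H<8)|(H>172))&(S>150)&(C[...,2]>.08)&(C[...,2]<.11);P=C[m];print(m.sum(),np.percentile(P[:,2],[5,50,95]))
print(cv2.minAreaRect((P[:,:2]*1000).astype(np.float32)))
r=vision.place_of(p,"scoop_grip");print([(q["score"],atz(p,q["position"],.1)) for q in r[:2]])
E
```

```text
3934 [0.0995282  0.10132419 0.10244338]
((542.1890258789062, 317.2997131347656), (113.9278335571289, 15.733829498291016), 18.45526695251465)
[(0.63, array([0.52785542, 0.31263548, 0.1       ]))]
```

```bash
python3 -m creep '[[[-2,2,20],[0,0,-0.006]],[[-2,2,30],[0,0,0]],[[0,0,30],[0,0,0]],[[0,0,20],[0,0,0]],[[0,0,13],[0,0,0]],[[0,0,0],[0,0,0]]]' 50; python3 rel.py 527.3 312.4 73 198.4
python3 -m creep '[[[0,0,0],[0,0,0]],[[0,0,0],[0,0,0]],[[0,0,0],[0,0,0]],[[0,0,0],[0,0,0]],[[0,0,0],[0,0,0]]]' 0
```

```text
clock: 5.18
eef_pos: [0.527, 0.3122, 0.073]
tool_rot: [-0.16, 0.987, -0.0, -0.001]
ft_force: [-0.7, 0.0, -0.5]
grip_width: 0.05
grasp_force: 0.0
shift mm [-0.4  0.  -0. ] turn [-0.    -0.001  0.   ] j [ 0.53  0.57  0.07  1.08 -0.    0.21] clk 5.175
clock: 5.8
eef_pos: [0.5281, 0.3137, 0.0747]
tool_rot: [-0.161, 0.987, 0.001, 0.001]
ft_force: [-1.1, 0.6, 6.3]
grip_width: 0.0147
grasp_force: 59.8
```

```bash
python3 -m creep '[[[0,0,-5],[0,0,0]],[[0,0,-10],[0,0,0]],[[0,0,-18],[0,0,0]],[[0,0,-24],[0,0,0]],[[0,0,-24],[0,0,0]],[[0,0,-24],[0,0,0]],[[0,0,-16],[0,0,0]],[[0,0,-8],[0,0,0]],[[0,0,0],[0,0,0]]]'; python3 rel.py 590 2 200 182.7
```

```text
clock: 6.92
eef_pos: [0.5275, 0.313, 0.2023]
tool_rot: [-0.16, 0.987, -0.0, 0.0]
ft_force: [-0.6, 0.6, -5.1]
grip_width: 0.0145
grasp_force: 58.6
shift mm [  39.1 -314.8    2.3] turn [-0.     0.     0.275] j [ 0.54  0.48  0.28  1.37 -0.    0.21] clk 6.925
```

```bash
python3 -m creep '[[[-1,-12,0],[0,0,0.023]],[[-2,-24,0],[0,0,0.023]],[[-4,-31,0],[0,0,0.023]],[[-5,-33,0],[0,0,0.023]],[[-6,-34,0],[0,0,0.023]],[[-7,-34,0],[0,0,0.023]],[[-8,-34,0],[0,0,0.023]],[[-8,-33,0],[0,0,0.023]],[[-9,-30,0],[0,0,0.023]],[[-8,-24,0],[0,0,0.023]],[[-6,-17,0],[0,0,0.023]],[[-4,-11,0],[0,0,0.023]]]'; python3 rel.py 655 7 177 182.7
```

```text
clock: 8.43
eef_pos: [0.6575, 0.014, 0.2019]
tool_rot: [-0.022, 1.0, 0.0, -0.0]
ft_force: [0.1, 0.3, -5.4]
grip_width: 0.0145
grasp_force: 58.7
shift mm [ 2.8 -6.9 24.9] turn [ 0.    -0.001 -0.003] j [ 0.02  0.58  0.44  1.43  0.   -0.02] clk 8.425
```

```bash
python3 -m creep '[[[1,-3,10],[0,0,0]],[[2,-4,14],[0,0,0]],[[0,0,0],[0,0,0]],[[7.4,0,-8.1],[0,-0.1,0]],[[7.4,0,-8.1],[0,-0.1,0]],[[7.4,0,-8.1],[0,-0.1,0]],[[7.4,0,-8.1],[0,-0.1,0]],[[0,0,0],[0,0,0]]]'
python3 - <<'E'
from h import *
a=shot("scene")["image"][130:370,200:520]
print(bot.get_obs()["joint_pos"])
cv2.imwrite("pics/pour1.png",cv2.resize(a,None,fx=2,fy=2))
E
```

```text
clock: 9.43
eef_pos: [0.6156, 0.0067, 0.2036]
tool_rot: [-0.023, 0.981, 0.005, 0.195]
ft_force: [-0.6, 0.4, -4.8]
grip_width: 0.0152
grasp_force: 59.8
[ 0.00215406  0.20183655 -0.19853087  0.77439285  0.01746708 -0.04124732]
```

View pics/pour1.png

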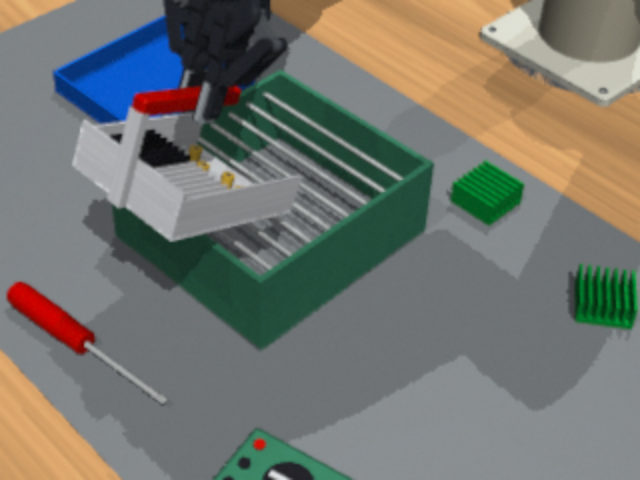

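```bash
python3 -m creep '[[[3.6,0,-4.2],[0,-0.05,0]],[[3.6,0,-4.2],[0,-0.05,0]],[[3.6,0,-4.2],[0,-0.05,0]],[[3.6,0,-4.2],[0,-0.05,0]],[[3.6,0,-4.2],[0,-0.05,0]],[[3.6,0,-4.2],[0,-0.05,0]],[[0,0,0],[0,0,0]],[[0,0,0],[0,0,0]],[[0,0,0],[0,0,0]]]'
python3 - <<'E'
from h import *
a=shot("scene")["image"][130:370,200:520]
cv2.imwrite("pics/pour2.png",cv2.resize(a,None,fx=2,fy=2))
E
```

```text
clock: 10.6
eef_pos: [0.5918, 0.0048, 0.2186]
tool_rot: [-0.022, 0.939, 0.008, 0.344]
ft_force: [0.8, 0.2, -2.2]
grip_width: 0.0151
grasp_force: 60.0
```

View pics/pour2.png

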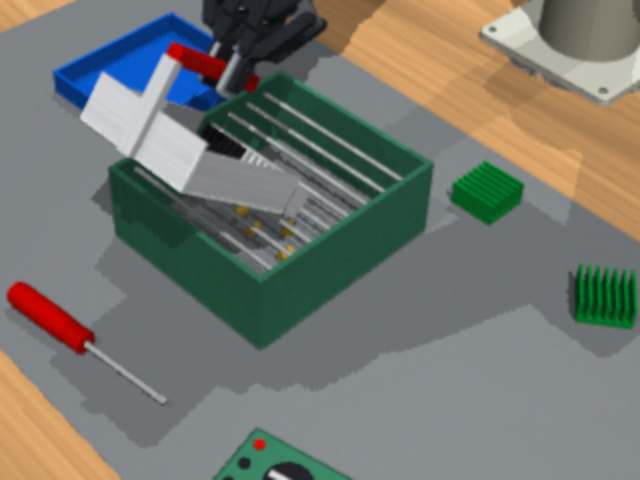

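```bash
python3 -m creep '[[[3.6,0,-4.2],[0,-0.05,0]],[[3.6,0,-4.2],[0,-0.05,0]],[[3.6,0,-4.2],[0,-0.05,0]],[[-6,0,0],[0,0,0]],[[-10,0,0],[0,0,0]],[[-12,0,0],[0,0,0]],[[-15,0,0],[0,0,0]],[[-15,0,0],[0,0,0]],[[-15,0,0],[0,0,0]],[[-15,0,0],[0,0,0]],[[-12,0,0],[0,0,0]],[[0,0,0],[0,0,0]]]'
python3 - <<'E'
from h import *
a=shot("scene")["image"][80:370,160:520]
b=shot("top")["image"][180:340,230:420]
a=cv2.resize(a,(480,387));b=cv2.resize(b,(320,270));c=np.zeros((387,800,3),np.uint8);c[:,:480]=a;c[:270,480:]=b
cv2.imwrite("pics/pour3.png",c)
E
python3 rel.py 527.3 312.4 200 198.4
```

```text
clock: 12.15
eef_pos: [0.6407, 0.007, 0.2959]
tool_rot: [-0.021, 0.91, 0.01, 0.414]
ft_force: [-0.7, 0.1, -4.0]
grip_width: 0.0152
grasp_force: 60.2
shift mm [134.3 310.2 -11.4] turn [-0.117  0.843 -0.258] j [-0.01 -0.03 -0.51  0.24  0.04 -0.04] clk 12.25
```

View pics/pour3.png

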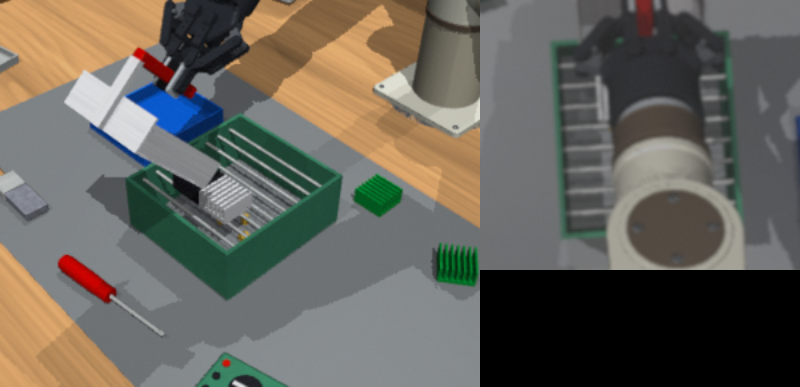

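```bash
python3 -m creep '[[[-10,0,0],[0,0,0]],[[-15,0,-5],[0,0,0]],[[-15,0,-10],[0,0,0]],[[0,0,0],[0,0,0]],[[0,0,0],[0,0,0]]]'
python3 - <<'E'
from h import *
for i in range(3): 
    p=shot("scene");print(bot.get_obs()["ft_force"])
a=p["image"][100:340,200:520]
cv2.imwrite("pics/pour4.png",cv2.resize(a,None,fx=2,fy=2))
print([(q["score"],q["position"],dep(p,q["position"])) for q in vision.place_of(p,"heatsink_a")])
E
python3 rel.py 527.3 312.4 200 198.4
```

```text
clock: 12.88
eef_pos: [0.6537, 0.0077, 0.3325]
tool_rot: [-0.021, 0.911, 0.01, 0.411]
ft_force: [0.2, -0.0, -2.6]
grip_width: 0.0149
grasp_force: 60.2
[ 0.07044249  0.14939698 -2.55088281]
[ 0.096023    0.10499053 -2.76297368]
[-0.27172749 -0.43307441 -2.80702417]
[(0.92, [503.5, 279.3], array([0.35685078, 0.28836218, 0.0202586 ])), (0.75, [445.5, 435.7], array([0.68242366, 0.42513057, 0.02399095])), (0.74, [309.1, 213.9], array([ 0.57399415, -0.01653148,  0.10612158])), (0.62, [442.6, 227.2], array([0.33638112, 0.12071069, 0.02586973])), (0.58, [328.8, 230.3], array([0.57577816, 0.04193148, 0.10548025]))]
shift mm [173.4 310.2   3.4] turn [-0.116  0.843 -0.258] j [-0.01 -0.04 -0.4   0.35  0.04 -0.03] clk 13.075
```

View pics/pour4.png

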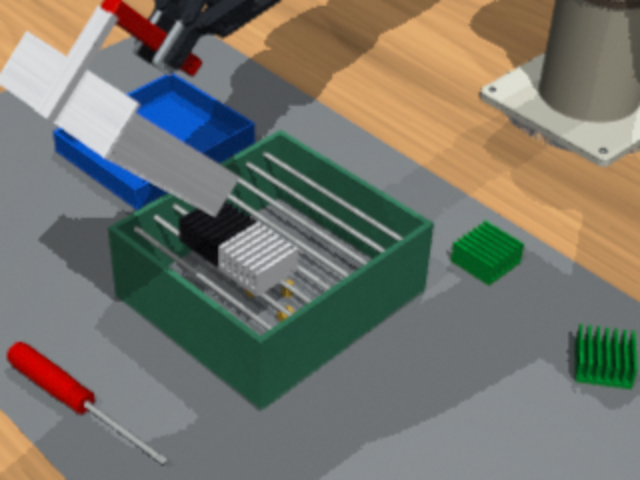

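```bash
python3 -m creep '[[[0,10,0],[0,0.15,0]],[[0,22,0],[0,0.17,0]],[[0,30,0],[0,0.18,0]],[[0,35,0],[0,0.18,0]],[[0,35,0],[0,0.17,0]],[[0,30,0],[0,0,0]]]';python3 rel.py 527.3 312.4 200 198.4
```

```text
clock: 13.82
eef_pos: [0.6526, 0.1621, 0.3269]
tool_rot: [-0.023, 1.0, 0.001, 0.02]
ft_force: [0.5, -0.8, -3.6]
grip_width: 0.0148
grasp_force: 59.9
shift mm [123.3 155.8 122. ] turn [-0.005  0.041 -0.275] j [ 0.25  0.59  0.77  1.72 -0.01  0.2 ] clk 13.825
```

```bash
python3 -m creep '[[[15,24,15],[0,0,-0.046]],[[21,28,22],[0,0,-0.046]],[[22,27,25],[0,0,-0.046]],[[22,26,25],[0,0,-0.046]],[[19,21,20],[0,0,-0.046]],[[10,10,12],[0,0,-0.045]],[[0,0,0],[0,0,0]],[[0,0,0],[0,0,0]]]';python3 rel.py 527.3 312.4 74 198.4
```

```text
clock: 14.82
eef_pos: [0.5291, 0.2787, 0.21]
tool_rot: [-0.159, 0.987, -0.001, 0.026]
ft_force: [0.8, -0.8, -2.3]
grip_width: 0.0146
grasp_force: 60.1
shift mm [ -2.1  34.  135.9] turn [-0.011  0.05  -0.001] j [ 0.49  0.41  0.18  1.3  -0.02  0.17] clk 14.825
```

```bash
python3 -m creep '[[[-1,8,15],[-0.005,0.025,0]],[[-1,14,25],[-0.006,0.025,0]],[[0,12,25],[0,0,0]],[[0,0,15],[0,0,0]],[[0,0,8],[0,0,0]],[[0,0,0],[0,0,0]],[[0,0,0],[0,0,0]]]';python3 rel.py 527.3 312.4 74 198.4
cat > slope.py <<'E'
from h import *
p=shot("scene");C=cloud(p);h=cv2.cvtColor(p["image"],cv2.COLOR_BGR2HSV);H,S,V=[h[...,i].astype(int) for i in range(3)]
o=bot.get_obs();ax=np.array([np.cos(.321),np.sin(.321)]);d=C[...,:2]-np.array([.527,.312])
s=d@ax;l=d@np.array([-ax[1],ax[0]]);zt=o["eef_pos"][2]+.019
m=((H<8)|(H>172))&(S>150)&(abs(s)<.1)&(abs(l)<.02)&(C[...,2]>zt-.03)
for a in np.arange(-.05,.08,.02):
    k=m&(abs(s-a)<.01)
    if k.sum()>8: print(round(a,2),k.sum(),np.percentile(C[k][:,2],85)-zt)
E
python3 slope.py
```

```text
clock: 15.7
eef_pos: [0.5211, 0.3116, 0.1223]
tool_rot: [-0.16, 0.987, 0.0, -0.0]
ft_force: [0.4, -0.2, -1.9]
grip_width: 0.015
grasp_force: 60.0
shift mm [-6.2 -1.2 48.3] turn [ 0. -0. -0.] j [0.54 0.51 0.12 1.18 0.   0.22] clk 15.7
-0.03 44 0.007104456883275434
-0.01 71 0.007303092981499615
0.01 119 0.00764819307872458
0.03 104 0.0069830438072617795
0.05 111 0.007105607630806199
0.07 81 0.005828011320945514
```

```bash
python3 -m creep '[[[-3,0,15],[0,0,0]],[[-3,-1,15],[0,0,0]],[[0,0,8],[0,0,0]],[[0,0,5],[0,0,0]],[[0,0,3],[0,0,0]],[[0,0,2],[0,0,0]],[[0,0,0],[0,0,0]],[[0,0,0],[0,0,0]]]'
```

```text
clock: 16.75
eef_pos: [0.5258, 0.3123, 0.0748]
tool_rot: [-0.16, 0.987, -0.0, -0.001]
ft_force: [-4.1, -1.7, 5.5]
grip_width: 0.015
grasp_force: 61.2
```

```bash
python3 -m creep '[[[0,0,0],[0,0,0]],[[0,0,0],[0,0,0]],[[0,0,0],[0,0,0]]]' 45
python3 -m creep '[[[0,0,-10],[0,0,0]],[[0,0,-20],[0,0,0]],[[0,0,-35],[0,0,0]],[[0,0,-45],[0,0,0]],[[0,0,-40],[0,0,0]],[[0,0,0],[0,0,0]]]' 45
python3 - <<'E'
from h import *
p=shot("top");C=cloud(p);print(bot.get_obs()["eef_pos"])
m=(C[...,2]>.098)&(C[...,2]<.118)&(abs(C[...,0]-.522)<.1)&(abs(C[...,1])<.095)
g=cv2.cvtColor(p["image"],cv2.COLOR_BGR2GRAY)
n,L,st,ce=cv2.connectedComponentsWithStats(m.astype(np.uint8))
for i in range(1,n):
    if st[i,4]>60:
        P=C[L==i];print(st[i],P.mean(0),cv2.minAreaRect((P[:,:2]*1000).astype(np.float32)))
for q in vision.place_of(p,"heatsink_a")[:5]: print(q["score"],q["position"],atz(p,q["position"],.108))
c=p["image"][190:335,100:400]
cv2.imwrite("pics/top5.png",cv2.resize(c,None,fx=2.6,fy=2.6,interpolation=cv2.INTER_CUBIC))
E
```

```text
clock: 17.12
eef_pos: [0.5265, 0.3126, 0.0732]
tool_rot: [-0.16, 0.987, -0.0, -0.001]
ft_force: [0.5, 0.9, 0.4]
grip_width: 0.045
grasp_force: 0.0
clock: 17.88
eef_pos: [0.5287, 0.3139, 0.2285]
tool_rot: [-0.16, 0.987, 0.001, 0.003]
ft_force: [-0.2, 1.0, 0.7]
grip_width: 0.0448
grasp_force: 0.0
[0.52759199 0.31323754 0.22583181]
0.82 [129.4, 193.6] [0.65518762 0.38666848 0.108     ]
0.8 [314.7, 234.8] [0.56761415 0.02642048 0.108     ]
0.79 [342.3, 234.4] [ 0.56740114 -0.02730683  0.108     ]
0.63 [276.6, 356.1] [0.33698411 0.10323774 0.108     ]
```

View pics/top5.png

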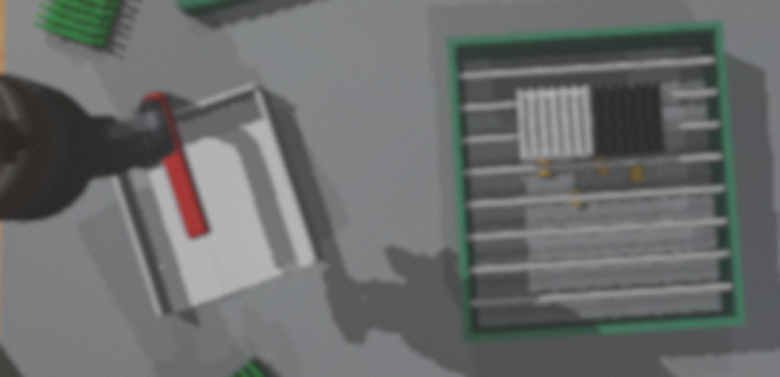

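Enlarged top crop: the scoop is back on the bench, empty and level. The bare heatsink is at crop (555,122) and the black one next to it at (628,120), both flat on the bars. The four brass spacers show below the bars at (543,168), (600,166), (636,174) and (577,197). Next I'll move over the bare heatsink.

```bash
python3 -m creep '[[[5,-28,0],[0,0,0.184]],[[0,-29,2],[0,0,0.184]],[[-5,-28,4],[0,0,0.184]],[[-10,-27,4],[0,0,0.184]],[[-15,-25,4],[0,0,0.184]],[[-20,-21,4],[0,0,0.184]],[[-23,-17,4],[0,0,0.184]],[[-26,-13,4],[0,0,0.184]],[[-28,-8,0],[0,0,0.184]],[[-29,-3,0],[0,0,0.184]],[[0,0,0],[0,0,0]]]' 75
cat > hs.py <<'E'
from h import *
p=shot("wrist");C=cloud(p)
m=(C[...,2]>.099)&(C[...,2]<.116)&(abs(C[...,0]-.55)<.075)&(abs(C[...,1])<.085)
g=cv2.cvtColor(p["image"],cv2.COLOR_BGR2GRAY).astype(int)
P=C[m];print(m.sum(),np.percentile(P[:,2],[5,50,95]),cv2.minAreaRect((P[:,:2]*1000).astype(np.float32)))
for nm,k in(("bare",m&(g>110)),("black",m&(g<70))):
    P=C[k]
    if len(P)>100: print(nm,len(P),cv2.minAreaRect((P[:,:2]*1000).astype(np.float32)),np.percentile(P[:,:2]*1000,[1,99],0))
for q in vision.place_of(p,"heatsink_a")[:4]: print(q["score"],q["position"],atz(p,q["position"],.094))
E
python3 hs.py; python3 rel.py 568 26 81 92.7
```

```text
clock: 19.35
eef_pos: [0.5655, 0.0247, 0.1956]
tool_rot: [0.689, 0.724, -0.002, -0.002]
ft_force: [-0.4, 0.6, -0.5]
grip_width: 0.0753
grasp_force: 0.0
11093 [0.10069454 0.1084915  0.1104257 ] ((567.3062133789062, 1.5755157470703125), (52.20225143432617, 109.0354232788086), 2.7350330352783203)
bare 5516 ((567.2635498046875, 1.5951271057128906), (52.13264465332031, 109.02184295654297), 2.642442226409912) [[540.51985886   3.80844892]
 [591.64220809  56.42727596]]
black 5509 ((568.6150512695312, -26.05002784729004), (52.013153076171875, 53.5401496887207), 2.7419397830963135) [[542.97718259 -51.345208  ]
 [594.1111624    0.84812865]]
0.97 [322.7, 228.3] [0.56418988 0.03031797 0.094     ]
0.89 [19.1, 82.1] [0.38025523 0.11180838 0.094     ]
0.79 [324.2, 307.6] [ 0.56804876 -0.02899124  0.094     ]
shift mm [ -0.7   2.9 115.1] turn [-0.005  0.     0.006] j [ 0.05  0.39  0.13  1.31 -0.    1.56] clk 19.45
```

```bash
python3 -m creep '[[[2,1,20],[0,0,0.006]],[[1,0,30],[0,0,0]],[[0,0,28],[0,0,0]],[[0,0,18],[0,0,0]],[[0,0,12],[0,0,0]],[[0,0,6],[0,0,0]],[[0,0,0],[0,0,0]]]' 75
python3 -m creep '[[[0,0,0],[0,0,0]],[[0,0,0],[0,0,0]],[[0,0,0],[0,0,0]],[[0,0,0],[0,0,0]]]' 0
python3 rel.py 566 30 81 92.7
```

```text
clock: 20.32
eef_pos: [0.5671, 0.0299, 0.0833]
tool_rot: [0.69, 0.724, -0.001, -0.001]
ft_force: [-0.5, -0.5, -0.2]
grip_width: 0.075
grasp_force: 0.0
clock: 20.82
eef_pos: [0.568, 0.0296, 0.0845]
tool_rot: [0.691, 0.723, -0.0, 0.0]
ft_force: [-0.6, 0.2, 5.6]
grip_width: 0.0508
grasp_force: 63.8
shift mm [ 0.5 -2.   3.5] turn [ 0.     0.001 -0.001] j [ 0.05  0.48 -0.05  1.04 -0.    1.58] clk 20.825
```

```bash
python3 -m creep '[[[0,0,-8],[0,0,0]],[[0,0,-18],[0,0,0]],[[-5,0,-22],[0,0,0]],[[-20,-7,-12],[0,0,0]],[[-36,-14,0],[0,0,0]],[[-42,-16,0],[0,0,0]],[[-44,-17,0],[0,0,0]],[[-44,-17,0],[0,0,0]],[[-44,-17,0],[0,0,0]],[[-42,-16,0],[0,0,0]],[[-34,-12,0],[0,0,0]],[[-14,-5,0],[0,0,0]]]'; python3 rel.py 460.6 -307 9 92.7
```

```text
clock: 22.32
eef_pos: [0.4592, -0.3029, 0.1434]
tool_rot: [0.692, 0.722, -0.001, -0.001]
ft_force: [0.8, 0.5, -1.2]
grip_width: 0.0512
grasp_force: 63.3
shift mm [ -4.1   1.6 134.4] turn [-0.004  0.    -0.005] j [-0.58  0.39 -0.02  1.17 -0.    0.95] clk 22.325
```

```bash
python3 -m creep '[[[-1,1,15],[0,0,0]],[[0,1,28],[0,0,0]],[[0,0,30],[0,0,0]],[[0,0,26],[0,0,0]],[[0,0,16],[0,0,0]],[[0,0,8],[0,0,0]],[[0,0,0],[0,0,0]]]'; python3 rel.py 460.6 -307 9 92.7
```

```text
clock: 23.2
eef_pos: [0.4631, -0.3012, 0.0206]
tool_rot: [0.69, 0.723, -0.001, -0.001]
ft_force: [-0.8, 0.6, -0.6]
grip_width: 0.0511
grasp_force: 63.3
shift mm [-5.6 -2.8 11.6] turn [-0.003  0.    -0.   ] j [-0.58  0.52 -0.17  0.88 -0.    0.95] clk 23.2
```

```bash
python3 -m creep '[[[-4,-2,4],[0,0,0]],[[-2,0,3],[0,0,0]],[[0,0,2],[0,0,0]],[[0,0,2],[0,0,0]],[[0,0,0],[0,0,0]]]'; python3 rel.py 460.6 -307 9 92.7
```

```text
clock: 23.82
eef_pos: [0.4612, -0.3076, 0.0097]
tool_rot: [0.691, 0.723, -0.001, -0.001]
ft_force: [-0.2, -0.7, -0.6]
grip_width: 0.0509
grasp_force: 63.3
shift mm [ 0.7 -0.6  0.7] turn [-0.002  0.001 -0.001] j [-0.59  0.54 -0.17  0.86 -0.    0.94] clk 23.825
```

```bash
python3 -m creep '[[[0,0,1],[0,0,0]],[[0,0,1],[0,0,0]],[[0,0,0],[0,0,0]],[[0,0,0],[0,0,0]]]'; python3 rel.py 460.6 -307 9 92.7
```

```text
clock: 24.32
eef_pos: [0.4615, -0.3078, 0.0086]
tool_rot: [0.691, 0.723, -0.001, -0.0]
ft_force: [-2.2, 0.9, 5.7]
grip_width: 0.0508
grasp_force: 63.8
shift mm [ 0.8 -0.8 -0.4] turn [-0.002  0.001 -0.001] j [-0.59  0.54 -0.17  0.86 -0.    0.94] clk 24.325
```

```bash
python3 -m creep '[[[0,0,0],[0,0,0]],[[0,0,0],[0,0,0]],[[0,0,-6],[0,0,0]],[[0,0,-20],[0,0,0]],[[0,0,-35],[0,0,0]],[[0,0,-40],[0,0,0]],[[10,4,-35],[0,0,0]],[[30,13,-20],[0,0,0]],[[45,19,0],[0,0,0]],[[50,22,0],[0,0,0]],[[50,22,0],[0,0,0]],[[45,20,0],[0,0,0]]]' 72
python3 -m creep '[[[32,14,0],[0,0,0]],[[14,6,0],[0,0,0]],[[0,0,0],[0,0,0]]]'
python3 hs.py;python3 rel.py 568.6 -26 81 92.7
```

```text
clock: 25.82
eef_pos: [0.5516, -0.0715, 0.1639]
tool_rot: [0.69, 0.723, -0.001, -0.0]
ft_force: [1.0, -1.2, 0.3]
grip_width: 0.0719
grasp_force: 0.0
clock: 26.2
eef_pos: [0.5689, -0.026, 0.1634]
tool_rot: [0.69, 0.724, -0.001, -0.0]
ft_force: [-0.3, -0.5, 0.3]
grip_width: 0.0714
grasp_force: 0.0
7694 [0.10010302 0.10833924 0.11040919] ((568.6536865234375, -25.924976348876953), (52.240806579589844, 53.10457229614258), 2.671992778778076)
black 7648 ((568.6866455078125, -25.937841415405273), (52.251468658447266, 53.07079315185547), 2.590609073638916) [[543.10243042 -51.29615613]
 [594.16935701   0.87267971]]
0.91 [324.0, 253.7] [ 0.5692134  -0.02600948  0.094     ]
shift mm [ 1.5  0.5 82.3] turn [-0.003  0.001 -0.002] j [-0.05  0.41  0.07  1.23 -0.    1.48] clk 26.3
```

```bash
python3 -m creep '[[[0,0,18],[0,0,0]],[[0,0,25],[0,0,0]],[[0,0,20],[0,0,0]],[[0,0,12],[0,0,0]],[[0,0,6],[0,0,0]],[[0,0,0],[0,0,0]]]' 72
python3 -m creep '[[[0,0,0],[0,0,0]],[[0,0,0],[0,0,0]],[[0,0,0],[0,0,0]],[[0,0,0],[0,0,0]]]' 0
python3 rel.py 457.4 -241 9 92.7
```

```text
clock: 27.05
eef_pos: [0.5686, -0.0269, 0.0824]
tool_rot: [0.691, 0.723, -0.001, -0.0]
ft_force: [-0.5, 0.7, 0.4]
grip_width: 0.0721
grasp_force: 0.0
clock: 27.55
eef_pos: [0.5696, -0.0265, 0.0835]
tool_rot: [0.691, 0.723, -0.0, 0.001]
ft_force: [-0.0, 0.4, 6.0]
grip_width: 0.0508
grasp_force: 63.8
shift mm [-209.  -122.    74.7] turn [ 0.     0.001 -0.001] j [-0.05  0.48 -0.05  1.04 -0.    1.48] clk 27.55
```

```bash
python3 -m creep '[[[0,0,-8],[0,0,0]],[[0,0,-18],[0,0,0]],[[0,0,-24],[0,0,0]],[[-10,-6,-12],[0,0,0]],[[-28,-16,0],[0,0,0]],[[-37,-22,0],[0,0,0]],[[-40,-24,0],[0,0,0]],[[-40,-23,0],[0,0,0]],[[-32,-18,0],[0,0,0]],[[-16,-9,0],[0,0,0]],[[-6,-4,0],[0,0,0]],[[0,0,0],[0,0,0]]]'; python3 rel.py 457.4 -241 9 92.7
```

```text
clock: 29.05
eef_pos: [0.4566, -0.2405, 0.1447]
tool_rot: [0.691, 0.723, -0.001, -0.001]
ft_force: [-0.4, -0.0, -0.7]
grip_width: 0.0507
grasp_force: 63.3
shift mm [ -0.5   1.1 135.7] turn [-0.002  0.    -0.001] j [-0.48  0.33 -0.11  1.14 -0.    1.04] clk 29.05
```

```bash
python3 -m creep '[[[0,1,15],[0,0,0]],[[0,0,28],[0,0,0]],[[0,0,30],[0,0,0]],[[0,0,26],[0,0,0]],[[0,0,16],[0,0,0]],[[0,0,9],[0,0,0]],[[0,0,5],[0,0,0]],[[0,0,3],[0,0,0]],[[0,0,0],[0,0,0]]]'; python3 rel.py 457.4 -241 8 92.7
```

```text
clock: 30.18
eef_pos: [0.4576, -0.241, 0.0131]
tool_rot: [0.691, 0.723, -0.001, -0.0]
ft_force: [-0.8, -0.2, -0.5]
grip_width: 0.0506
grasp_force: 63.3
shift mm [-0.  -0.2  5.1] turn [-0.002  0.001 -0.001] j [-0.48  0.48 -0.28  0.82 -0.    1.04] clk 30.175
```

```bash
python3 -m creep '[[[0,0,2],[0,0,0]],[[0,0,1.5],[0,0,0]],[[0,0,1],[0,0,0]],[[0,0,1],[0,0,0]],[[0,0,0],[0,0,0]],[[0,0,0],[0,0,0]]]'
```

```text
clock: 30.92
eef_pos: [0.4573, -0.241, 0.0076]
tool_rot: [0.691, 0.723, -0.001, -0.0]
ft_force: [-1.0, 1.1, 2.8]
grip_width: 0.0509
grasp_force: 63.5
```

```bash
python3 -m creep '[[[0,0,0],[0,0,0]],[[0,0,0],[0,0,0]],[[0,0,0],[0,0,0]],[[0,0,-6],[0,0,0]],[[0,0,-20],[0,0,0]],[[0,0,-35],[0,0,0]],[[0,0,-40],[0,0,0]],[[0,-20,-35],[0,0,0]],[[0,-40,-20],[0,0,0]],[[0,-40,0],[0,0,0]],[[0,-20,0],[0,0,0]],[[0,0,0],[0,0,0]]]' 72
python3 - <<'E'
from h import *
p=shot("scene");q=shot("top");cv2.imwrite("pics/end.png",np.hstack([cv2.resize(p["image"],(400,300)),cv2.resize(q["image"][110:410,90:520],(400,300))]))
C=cloud(q)
for r in vision.place_of(q,"heatsink_a")[:6]: print(r["score"],r["position"],dep(q,r["position"]))
for r in vision.place_of(q,"spacer0")[:5]: print("sp",r["score"],r["position"],dep(q,r["position"]))
E
python3 slope.py
```

```text
clock: 32.42
eef_pos: [0.337, -0.2463, 0.1638]
tool_rot: [0.691, 0.723, -0.001, -0.0]
ft_force: [-0.3, -0.2, 0.6]
grip_width: 0.0718
grasp_force: 0.0
0.95 [472.7, 284.4] [ 0.46503192 -0.30375788  0.02892695]
0.87 [132.3, 191.3] [0.67882453 0.41701477 0.01505645]
0.86 [439.2, 289.1] [ 0.45652249 -0.23392018  0.02466236]
0.86 [195.4, 343.1] [0.35469151 0.27860065 0.02353812]
0.8 [274.6, 356.6] [0.32134166 0.11567778 0.00807795]
0.5 [327.4, 260.1] [ 5.23210211e-01 -1.50780854e-04  4.12662342e-03]
sp 0.59 [333.2, 256.5] [ 0.53054111 -0.01269352  0.00767877]
sp 0.56 [342.4, 257.2] [ 0.52847452 -0.03226451  0.0109114 ]
sp 0.5 [168.5, 261.2] [0.52209317 0.31228161 0.0992693 ]
sp 0.28 [442.5, 290.5] [ 0.45350196 -0.23999113  0.02754131]
```

View pics/end.png

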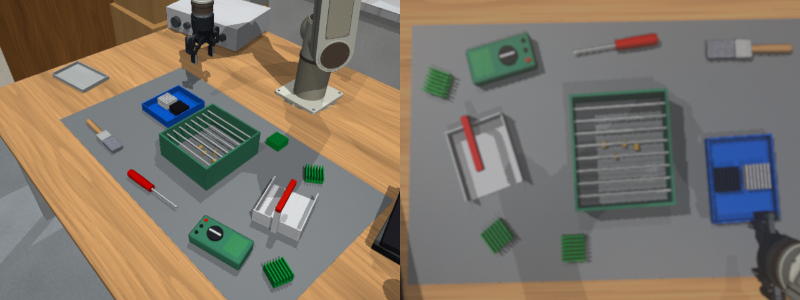

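The final view shows the bare heatsink at (758,177) and the black one at (727,180), both flat in the tray. The four spacers are in the box around (622,148), and the scoop is empty at (485,155). The bystanders haven't moved, and the gripper is clear of everything.

```bash
python3 -c "
from workcell import workorder;print(workorder.job_done())"
```

```text
the job is handed in; nothing more can be done
None
```

I handed the job in at about 33 s of the 72 s: both heatsinks are flat in the blue tray, all four spacers are in the box, the empty scoop stands on the bench, and the multimeter, brush and screwdriver weren't touched.

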